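# Click the coffee counter back to zero

### The arm

A 6-joint arm with a two-finger parallel gripper is mounted at the origin on a cart in front of the work surface, level with it; the furniture and walls round the work are solid. World frame = base frame: x ahead of the robot, y to its left, z up, the work surface at z = 0. Lengths are in m, angles in rad, forces in N, time in s.
With the tool pointing down it reaches from about 0.35 to 0.775 m from the base axis. Payload 5.5 kg.
Tool frame: the origin (TCP) lies midway between the tips of the shut fingers; the grasp point (between the pads) lies 19 mm behind it; y points along the fingers, x is the direction in which the jaws open and shut, and the axes are right-handed (so a half turn about y gives the same grasp; the last joint's range is limited). The gripper opens to 85 mm and grips with 20 to 120 N. Pads are 22 mm wide; open, the fingers measure 114 mm over their backs; the gripper's body (76 mm by 85 mm) begins 54 mm behind the grasp point. The pads swing forward as they close: fully open they stand 13 mm farther back than shut.
Start: joints at [-1.299, 0.313, 0.046, 1.304, 0, 1.431], TCP at [0.23, -0.527, 0.2] pointing down, gripper open.
Joint ranges: [-2.76, 2.76], [-0.86, 1.69], [-1.03, 1.26], [-2.2, 2.34], [-1.47, 1.5], [-3.14, 3.14]. Speed limits (rad/s): [2.57, 2.57, 3.14, 3.14, 3.14, 3.14].

### API

Orientations are given as [roll, pitch, yaw] about the fixed x, y, z axes, in that order (R = Rz(yaw) Ry(pitch) Rx(roll)).
In Python, from cell import env gives the robot as it stands.
- The arm moves only by the tool jog_arm, never from a script. Its argument "targets" is a list of rows, each a list of 5 numbers: the opening, from -1 (shut) to 1 (fully open), so that 0 is half open, then the shift along the tool's x, y, z in cm, then the turn about the tool's y in degrees. In form: [[hand, tx, ty, tz, turn], ...]. A call has 1 to 12 rows; each row is the pose to reach, as a shift and turn from the pose commanded when the call began, along the tool's axes at that moment; what a row does not reach only later rows make up. A row lasts 1/12 s, in which the tool goes at most 41.7 mm and 7.16 degrees, less where a joint would pass 70% of its speed; a pose out of reach is approached as far as the arm can. A call with a gripper value outside its range is refused whole. The fingers move at their own pace and stop on an object; "squeeze" is the grip in N (left out, the last holds). Time passes only in rows, so rows that repeat a pose let the fingers close. It gives the time, the measured TCP pose, the force and the opening at its end, in the units of the state.
- env.state(): the state, without advancing time (a new reading comes with each control period).
- env.get_image(name): name is "side" or "top" or "wrist"; returns (picture, depth): 480x640x3 uint8, red, green, blue; 480x640 float32, m along the optical axis (not along the pixel's ray), 0 where there is no reading.
- env.camera_model(name): a dict with "K" (3x3 intrinsics, pixels), "rvec" (rotation vector, rad) and "tvec" (3), from world to camera coordinates, as OpenCV has them. Camera axes: x right, y down, z forward; pixel columns grow to the right and rows downward; lengths in m; the calibration is good to about 2 mm. A picture is of the moment at which its call begins: read the wrist's pose just before it. camera_model takes no time and is no camera call; for the wrist camera it gives the pose at the moment of the call.
- env.sign_off(): hands the job in, once; it reports no verdict.
The state is a dict: "time": time; "joints": joint angles; "qvel": joint speeds; "joint_efforts": joint torques, N m; "position": TCP position; "eef_rot": TCP orientation; "contact_force": force on the tool from outside, world axes, zero at the start; "moment": the same for the moment, N m; "opening": opening from 0.0 (shut) to 1.0 (fully open).
Only numpy, scipy, OpenCV 4.12 (cv2) and the standard library are available. Lean on these libraries where they do the work, as an engineer would, in place of code of your own. Each camera call takes 0.05 s, during which the arm holds its last target.

### The job

The coffee machine has just been descaled, so bring the white click counter back to zero: with the fingertips, gently flick the edge of its star wheel forwards (the way the chevrons on its cap point, counter-clockwise seen from above) one click at a time, letting it come to rest at every click, until its red tooth stands at the black pointer, and do not let it go past. Leave the blue counter as it is, and do not move or pick up the cups, the capsule or the spoon; nothing needs gripping.

Things in the scene. Friction and masses are not known exactly. Their poses are not given: they have to be found in the camera images.
- white_counter: white click counter, fixed (cannot slide or lift). Origin: on the wheel axis at the underside; z up. Grey stand: foot 84 mm across to z = 5 mm, then 66 narrowing to 62 mm up to z = 42 mm; flat six-toothed white star wheel above; over it a fixed white cap 54 mm across, z = 64 to 73 mm. Black pointer bar on the cap, top at z = 76 mm, points along own -x (to 38 mm from the axis)
- white_wheel_axis (a point): centre of the white wheel, on its upright axis, mid thickness (z = 53 mm). Wheel: z = 46 to 60 mm, hub 58 mm across, six radial teeth 60 degrees apart, 10 mm wide with round tips, reaching 50 mm from the axis; at each click one tooth stands under the pointer. Neighbouring tips are 40 mm apart in the clear; gaps are open from above and beside; only teeth lie over 38 mm from the axis above z = 12 mm
- white_wheel (a joint): turn in rad, + = forwards (counter-clockwise from above); 0 = red tooth at the pointer; a click is 1.047 rad. At the start it rests on a click, 2, 3 or 4 clicks short. Sprung detent: 2 to 6 N at a tooth tip moves it; pushed a little over half a click (30 degrees) it snaps to the next click by itself, unless a finger blocks it, and stays. Stops at -4.8 and 1.6
- white_wheel_red_tip (a point): outer end of the red tooth of the white wheel, 50 mm from the axis, at mid thickness of the wheel (53 mm above the worktop)
- blue_counter: the same counter in blue, to be left alone: blue wheel (also with one red tooth) and blue cap, same sizes and same origin as the white one; its centre is at least 0.20 m from the white one's
- blue_wheel_red_tip (a point): outer end of the red tooth of the blue wheel, 50 mm from the axis, 53 mm above the worktop; must stay where it is
- black_cup: small espresso cup, black above and cream below, 60x84x53 mm high, loose; origin at the centre of its underside
- white_cup: small cream-white espresso cup, 58x82x49 mm high, loose; origin at the centre of its underside
- green_capsule: green coffee capsule standing on its lid, 37 mm across, 29 mm high, loose; origin at the centre of its underside
- teaspoon: metal teaspoon lying flat left of the counters, 136x28x13 mm high, long axis its own x, loose; origin at the centre of its underside
Mind the look-alikes: they are no part of the job. Leave any orange look-alike of the white_counter alone.

How it is judged:
By the outcome, as a careful person would: the job done as asked, in the order asked, and still so for the second after the job is handed in, with the robot touching nothing.
It also fails if it takes over 72 s, if anything falls off the work surface, if the arm or the gripper's body presses on something with over 40 N, if the wrist force passes 120 N, or if a joint passes its speed limit or range.

## Working session

There is one attempt and no reset: what is moved stays moved. The work goes in short steps, Python scripts to look and compute and a tool call to move; the robot and the scene stay as the last step left them, time stands still between calls to the robot, and variables do not carry over. Pictures are saved under pics/ and viewed, and the job is handed in when it is done.

Besides the shell and the picture viewer there is one more tool, called as a command line: name --pt "numbers of a row" for each row, then --argument value for the rest. jog_arm: Moves the arm, as the interface text tells. Its arguments: {"type":"object","properties":{"targets":{"type":"array","items":{"type":"array","items":{"type":"number"}}},"squeeze":{"type":"number"}},"required":["targets"]}

```bash
ls; mkdir -p pics
python3 - <<'E'
from cell import env
import cv2
print(env.state())
for n in ("top","side"):
    im,d=env.get_image(n); cv2.imwrite(f"pics/{n}0.png",im[:,:,::-1])
    m=env.camera_model(n); print(n,m)
E
```

```text
pics
{'time': 0.0, 'joints': array([-1.29865288e+00,  3.13996091e-01,  4.49604151e-02,  1.30356502e+00,
       -1.59065257e-06,  1.43123919e+00]), 'qvel': array([ 0.00086877, -0.00133387, -0.00125775, -0.00019705,  0.00161354,
        0.0005669 ]), 'joint_efforts': array([ 7.36643615e-04, -4.80626500e+01,  2.98533064e+01,  1.95767172e-02,
       -4.69556392e-05,  8.23227140e-06]), 'position': array([ 0.22995781, -0.52640243,  0.19900376]), 'eef_rot': array([-1.57054691,  0.00178705, -1.15909552]), 'contact_force': array([ 0.85546986, -0.07637483,  0.18789603]), 'moment': array([-0.05020141, -0.03133697,  0.02108842]), 'opening': 1.0010182712989708}
top {'K': array([[474.67877234,   0.        , 323.42097648],
       [  0.        , 474.67877234, 239.43557144],
       [  0.        ,   0.        ,   1.        ]]), 'rvec': array([ 2.10638868, -2.16396688,  0.19824613]), 'tvec': array([0.05436922, 0.54591258, 1.0461877 ])}
side {'K': array([[592.20501889,   0.        , 321.76730768],
       [  0.        , 592.20501889, 238.20502861],
       [  0.        ,   0.        ,   1.        ]]), 'rvec': array([ 0.7453821 , -2.29283177,  1.43265349]), 'tvec': array([0.46896921, 0.15514209, 0.78516081])}
```

View pics/top0.png

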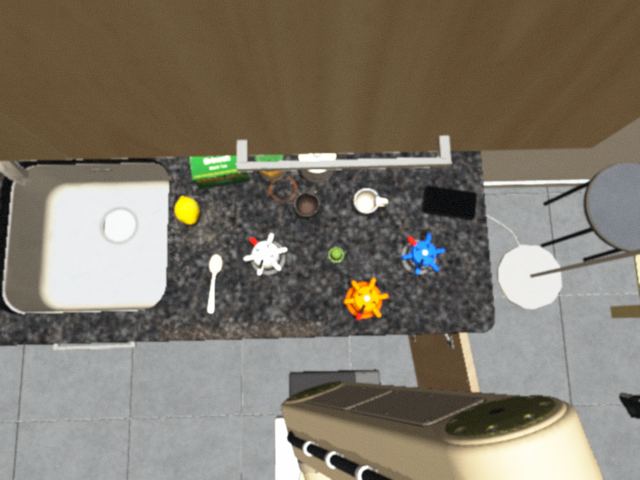

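View pics/side0.png

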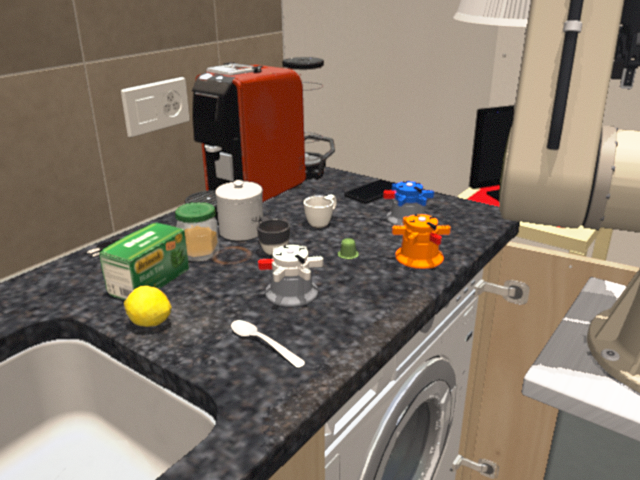

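The top view has three star counters: white at about (267,255), blue at (424,253) and orange at (367,299). The white one fits the task. I'll confirm it with an enlarged crop and measure it.

```bash
cat > h.py <<'E'
import numpy as np,cv2
def cam(m):
    R=cv2.Rodrigues(np.array(m["rvec"],float))[0]; t=np.array(m["tvec"],float); return np.array(m["K"]),R,t
def ray(m,uv,z):
    K,R,t=cam(m); c=-R.T@t; d=R.T@np.linalg.inv(K)@np.array([uv[0],uv[1],1.]); return c+d*(z-c[2])/d[2]
def proj(m,P):
    K,R,t=cam(m); p=K@(R@np.array(P)+t); return p[:2]/p[2]
def red(im):
    h=cv2.cvtColor(im,cv2.COLOR_RGB2HSV); return (((h[...,0]<6)|(h[...,0]>172))&(h[...,1]>150)&(h[...,2]>90)).astype(np.uint8)
E
python3 - <<'E'
from h import *
t=cv2.imread("pics/top0.png"); s=cv2.imread("pics/side0.png")
a=cv2.resize(t[220:290,225:310],(510,420),interpolation=cv2.INTER_CUBIC)
b=cv2.resize(s[235:310,250:335],(476,420),interpolation=cv2.INTER_CUBIC)
cv2.imwrite("pics/c1.png",a);cv2.imwrite("pics/c2.png",b)
from cell import env
m=env.camera_model("top")
for n,uv in dict(white=(267,255),blue=(424,253),orange=(367,299),spoon=(213,283)).items(): print(n,ray(m,uv,.06))
E
```

```text
white [0.51258732 0.16835938 0.06      ]
blue [ 0.50774253 -0.1875703   0.06      ]
orange [ 0.40763037 -0.05359777  0.06      ]
spoon [0.45255516 0.28941236 0.06      ]
```

View pics/c1.png

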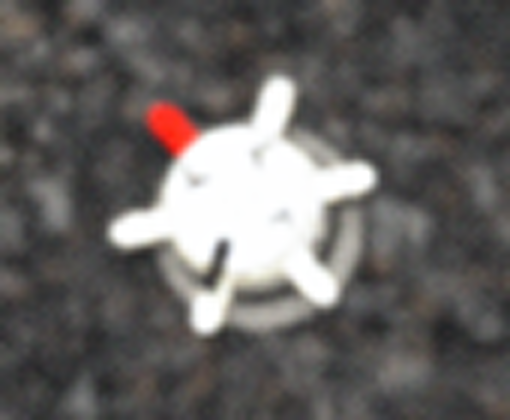

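View pics/c2.png

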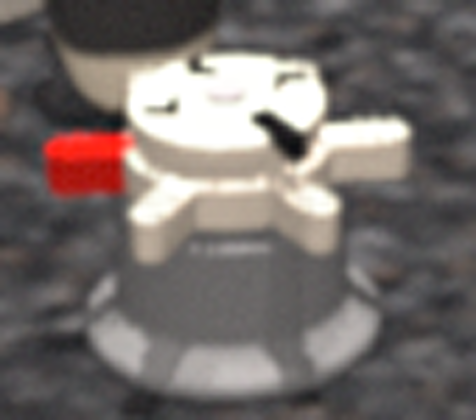

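The crops confirm the white counter: red tooth at crop (155,108), pointer over the lower-left tooth at (205,330). Counter-clockwise from red there is one tooth at (112,238), then the pointer, so it is 2 clicks short. Next I'll measure the tips.

Run:
```python
from h import *
from cell import env
m=env.camera_model("top")
tips=dict(red=(153,106),top=(281,78),right=(374,178),lr=(333,303),ptr=(205,333),left=(110,236))
P=[]
for n,(u,v) in tips.items():
    p=ray(m,(225+(u+.5)/6-.5,220+(v+.5)/6-.5),.057); P.append(p)
P=np.array(P); c=P.mean(0); print("centre",c)
for n,p in zip(tips,P):
    d=p-c; print(n,p.round(4),round(np.hypot(*d[:2])*1e3,1),round(np.degrees(np.arctan2(d[1],d[0])),1))
s=cv2.imread("pics/side0.png")[:,:,::-1]; t=cv2.imread("pics/top0.png")[:,:,::-1]
ms=env.camera_model("side")
cs=[]
for im,m2,box in((t,m,(240,230,265,255)),(s,ms,(255,250,285,280))):
    M=red(np.ascontiguousarray(im)); x0,y0,x1,y1=box; y,x=np.nonzero(M[y0:y1,x0:x1]); cs.append((x.mean()+x0,y.mean()+y0,len(x)))
print(cs)
pm=[]
for mm in(m,ms):
    K,R,tt=cam(mm); pm.append(K@np.c_[R,tt])
X=cv2.triangulatePoints(pm[0],pm[1],np.array(cs[0][:2]),np.array(cs[1][:2])); print("red centroid 3D",(X[:3]/X[3]).ravel())
# side view tip guesses: right-most tooth (410,135) of 5.6x crop, and check reprojection of centre
for z in (.053,.073): print(z, (proj(ms,[c[0],c[1],z])-[250,235])*5.6)
```

```text
centre [0.51596021 0.17312088 0.057     ]
red [0.5549 0.2069 0.057 ] 51.6 40.9
top [0.5645 0.1582 0.057 ] 50.8 -17.1
right [0.525  0.1234 0.057 ] 50.6 -79.7
lr [0.4779 0.1394 0.057 ] 50.8 -138.5
ptr [0.4679 0.1876 0.057 ] 50.2 163.3
left [0.5055 0.2232 0.057 ] 51.1 101.8
[(np.float64(253.10638297872342), np.float64(241.04255319148936), 47), (np.float64(264.8581081081081), np.float64(263.61486486486484), 148)]
red centroid 3D [0.54476309 0.19923655 0.05468901]
0.053 [220.80504982 157.00467416]
0.073 [218.57808548  92.3128909 ]
```

```bash
cat >> h.py <<'E'
from scipy.spatial.transform import Rotation as Ro
C=np.array([.516,.173])
def tn(t,n,z,a=np.radians(-138)):   # tangent/normal mm at tooth angle a
    r=np.array([np.cos(a),np.sin(a)]); q=np.array([-r[1],r[0]]); return np.r_[C+(n*r+t*q)/1e3,z/1e3]
def delta(st,P,yaw):
    R=Ro.from_euler("xyz",st["eef_rot"]); d=R.inv().apply(np.array(P)-st["position"])*100
    y=np.degrees(st["eef_rot"][2]); return d.round(2), round(-(yaw-y),2)
E
python3 - <<'E'
from h import *
from cell import env
s=env.state(); P=tn(-30,51,180); print(P,delta(s,P,-48))
E
```

```text
[0.4580257  0.16116868 0.18      ] (array([-53.88,   2.01,  48.42]), np.float64(-18.41))
```

jog_arm --pt "-1 -3 0 2.7 0" --pt "-1 -6 0 5.4 0" --pt "-1 -9 0 8.1 0" --pt "-1 -12 0 10.8 0" --pt "-1 -15 0 13.5 0" --pt "-1 -18 0 16.2 0" --pt "-1 -21 0 18.9 0" --pt "-1 -24 0 21.6 0" --pt "-1 -27 0 24.3 0" --pt "-1 -30 0 27 -5" --pt "-1 -33 0 29.7 -10" --pt "-1 -36 0 32.4 -18.4"

```text
time: 1.1
position: [0.3828, -0.0654, 0.1998]
eef_rot: [-1.571, -0.0, -0.855]
contact_force: [1.1, -0.6, 0.2]
opening: 0.005
```

Run:
```python
from h import *
from cell import env
s=env.state(); P=tn(-30,51,180); print(s["position"],s["eef_rot"],delta(s,P,-48))
```

```text
[ 0.38284339 -0.06540207  0.19983012] [-1.57077056e+00 -2.29381885e-04 -8.55326435e-01] (array([-12.17,   1.98,  20.54]), np.float64(-1.01))
```

jog_arm --pt "-1 -2 0 3.4 0" --pt "-1 -4 0 6.8 0" --pt "-1 -6 0.5 10.2 0" --pt "-1 -8 1 13.6 0" --pt "-1 -10 1.5 17 0" --pt "-1 -11.5 2 19.4 0" --pt "-1 -12.2 2 20.5 0" --pt "-1 -12.2 2 20.5 0" --pt "-1 -12.2 2 20.5 0"

```text
time: 1.85
position: [0.4581, 0.1588, 0.1795]
eef_rot: [-1.572, 0.0, -0.858]
contact_force: [-0.5, 0.2, -0.3]
opening: -0.0
```

Run:
```python
from h import *
from cell import env
s=env.state(); print(s["position"],s["eef_rot"],s["time"],delta(s,tn(-30,51,180),-48))
m=env.camera_model("wrist"); im,d=env.get_image("wrist"); cv2.imwrite("pics/w1.png",im[:,:,::-1])
print(m)
for n,P in dict(c=[*C,.073],a=tn(0,50,60),tcp=s["position"]).items(): print(n,proj(m,P))
```

```text
[0.45808835 0.15881111 0.17951523] [-1.57240705e+00  1.60529530e-04 -8.58048328e-01] 1.85 (array([-0.18, -0.05,  0.15]), np.float64(-1.16))
{'K': array([[412.62440602,   0.        , 321.68863562],
       [  0.        , 412.62440602, 238.79732557],
       [  0.        ,   0.        ,   1.        ]]), 'rvec': array([-2.57665013,  1.17789395,  0.19568967]), 'tvec': array([-0.18053312,  0.39001182,  0.50895733])}
c [361.13509031 145.81008671]
a [358.74858011 212.77334934]
tcp [320.30540164 287.15948602]
```

View pics/w1.png

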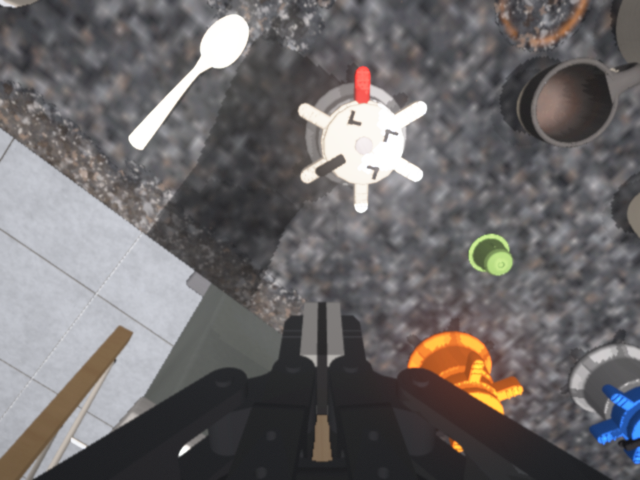

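Run:
```python
from h import *
from cell import env
m=env.camera_model("wrist"); s=env.state()
T=[(362,67),(426,103),(422,179),(361,212),(302,181),(300,106)]
P=np.array([ray(m,u,.057) for u in T]); c=P.mean(0); print(c,env.state()["time"])
for p in P: d=p-c; print(round(np.hypot(*d[:2])*1e3,1),round(np.degrees(np.arctan2(d[1],d[0])),1))
print("cap",ray(m,(364,145),.073))
K,R,t=cam(m); print((R@s["position"]+t)[2])
```

```text
[0.51740752 0.17051711 0.057     ] 1.9
50.0 42.7
50.8 -16.9
51.1 -79.0
50.2 -138.3
50.6 162.8
50.2 100.7
cap [0.51771517 0.17112615 0.073     ]
0.1928251184979239
```

```bash
sed -i 's/\[.516,.173\]/[.517,.1715]/' h.py
python3 - <<'E'
from h import *
from cell import env
s=env.state(); print(s["position"],delta(s,tn(-25,51,38),-48))
E
```

```text
[0.45809459 0.15813655 0.17974816] (array([ 0.44, 14.17,  0.2 ]), np.float64(-1.24))
```

jog_arm --pt "-1 0.4 2 0.2 -1.2" --pt "-1 0.4 4 0.2 -1.2" --pt "-1 0.4 6 0.2 -1.2" --pt "-1 0.4 8 0.2 -1.2" --pt "-1 0.4 9.5 0.2 -1.2" --pt "-1 0.4 11 0.2 -1.2" --pt "-1 0.4 12 0.2 -1.2" --pt "-1 0.4 13 0.2 -1.2" --pt "-1 0.4 13.7 0.2 -1.2" --pt "-1 0.4 14.1 0.2 -1.2" --pt "-1 0.4 14.1 0.2 -1.2" --pt "-1 0.4 14.1 0.2 -1.2"

```text
time: 2.9
position: [0.463, 0.1571, 0.0392]
eef_rot: [-1.571, -0.0, -0.839]
contact_force: [0.4, 0.1, -0.1]
opening: -0.003
```

Run:
```python
from h import *
from cell import env
s=env.state(); print(s["position"],s["eef_rot"],s["time"],delta(s,tn(-25,51,38),-48))
im,d=env.get_image("wrist"); cv2.imwrite("pics/w2.png",im[:,:,::-1])
```

```text
[0.46299947 0.15705631 0.03916435] [-1.57053642e+00 -2.81191985e-04 -8.38681691e-01] 2.9 (array([ 0.04,  0.12, -0.12]), np.float64(-0.05))
```

View pics/w2.png

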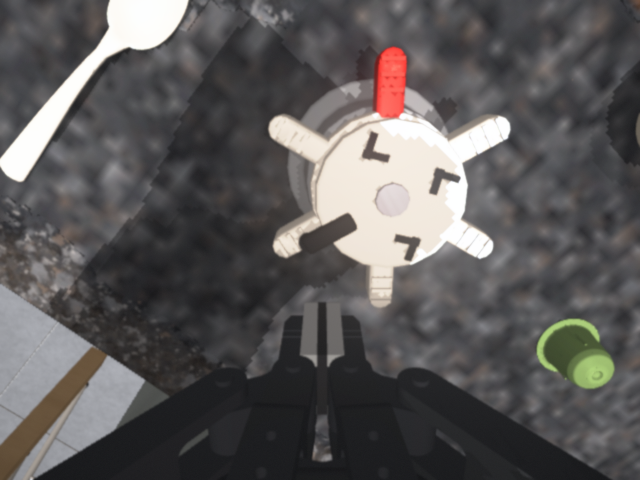

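Run:
```python
from h import *
from cell import env
s=env.state(); m=env.camera_model("wrist"); im,d=env.get_image("wrist")
K,R,t=cam(m); Rt=Ro.from_euler("xyz",s["eef_rot"])
print("cam in tool",Rt.inv().apply(-R.T@t-s["position"]))
for u,v in [(312,306),(332,306),(305,310),(340,310),(312,330),(312,350),(290,325),(290,345),(352,325),(380,300),(380,280)]:
    p=R.T@(np.linalg.inv(K)@[u,v,1]*d[v,u]-t); print(u,v,d[v,u],(Rt.inv().apply(p-s["position"])*1e3).round(1),p[2].round(3))
```

```text
cam in tool [ 0.00037641 -0.1751009   0.08383755]
312 306 0.15132418 [ -3.  -39.9  11.5] 0.079
332 306 0.15141565 [  4.4 -39.8  11.5] 0.079
305 310 0.14842135 [ -5.4 -43.   11.5] 0.082
340 310 0.23875555 [ 11.3  37.4 -32.5] 0.002
312 330 0.13642532 [ -2.6 -55.8  11.1] 0.095
312 350 0.1256674 [ -2.4 -67.2  11.1] 0.107
290 325 0.14650926 [-10.7 -46.4   7.4] 0.086
290 345 0.13492866 [ -9.8 -58.7   7.3] 0.098
352 325 0.14682758 [ 11.4 -46.1   7.3] 0.086
380 300 0.1700858 [ 24.6 -22.4   4.9] 0.062
380 280 0.16612779 [ 24.1 -23.3  14.3] 0.063
```

Run:
```python
from h import *
from cell import env
s=env.state(); m=env.camera_model("side"); im,d=env.get_image("side")
p=proj(m,s["position"]); print(p, proj(m,s["position"]+[0,0,.04]), d[int(p[1]),int(p[0])])
K,R,t=cam(m); print((R@s["position"]+t)[2])
c=im[170:320,230:380]; c=cv2.resize(c,(600,600),interpolation=cv2.INTER_CUBIC)
q=((p-[230,170])*4).astype(int); cv2.circle(c,tuple(map(int,q)),3,(255,0,255),1)
cv2.imwrite("pics/s2.png",c[:,:,::-1])
```

```text
[323.1380952  276.37901473] [322.99084684 253.02897902] 0.9839385
0.9016337985131496
```

View pics/s2.png

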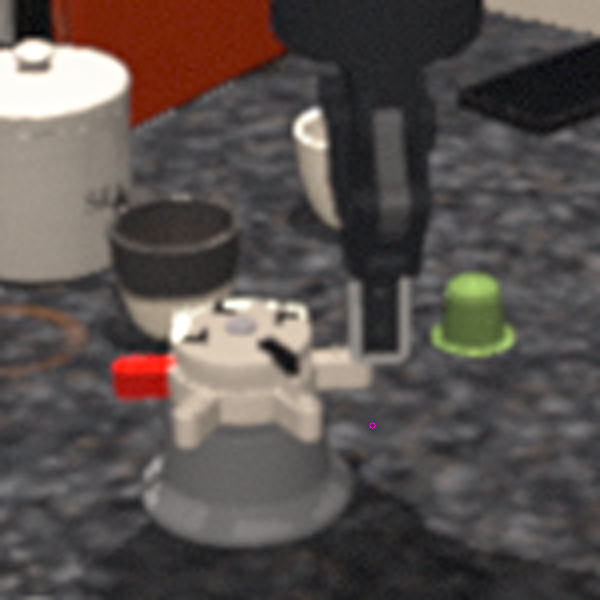

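Run:
```python
from h import *
from cell import env
s=env.state(); m=env.camera_model("side"); im,d=env.get_image("side")
K,R,t=cam(m);Rt=Ro.from_euler("xyz",s["eef_rot"])
for u,v in [(319,255),(319,257),(319,259),(325,255),(330,255),(330,258),(325,245),(322,250),(312,262)]:
    p=R.T@(np.linalg.inv(K)@[u,v,1]*d[v,u]-t); print(u,v,d[v,u],p.round(4),(Rt.inv().apply(p-s["position"])*1e3).round(1))
print(s["joints"],s["time"])
```

```text
319 255 0.8753628 [0.4627 0.1681 0.081 ] [ -8.4 -41.4   6.8]
319 257 0.88049984 [0.4647 0.1655 0.0759] [ -5.2 -36.4   6.5]
319 259 0.8793655 [0.4633 0.1674 0.0738] [ -7.5 -34.2   6.7]
325 255 0.8708285 [0.4532 0.1661 0.083 ] [-13.3 -43.5  -1.6]
330 255 0.87789863 [0.4509 0.1567 0.0797] [ -7.8 -40.2  -9.7]
330 258 0.88092226 [0.4513 0.1561 0.0743] [ -7.1 -34.8  -9.7]
325 245 0.86646 [0.4546 0.164  0.0982] [-10.8 -58.7  -1.9]
322 250 0.86518276 [0.4556 0.1702 0.0922] [-14.7 -52.7   2.9]
312 262 0.9098899 [0.487  0.1537 0.0554] [ 18.5 -15.8  15.2]
[ 1.63161232e-01  2.61189087e-01 -4.42301515e-01  8.66020300e-01
 -7.83403305e-05  2.57221481e+00] 3.05
```

Both cameras place the visible fingertips about 35 mm above the reported TCP, at z≈0.074. At this height they would pass over the wheel (46–60 mm). I'll lower 2.8 cm, which is safe under either reading: it stays above the 5 mm foot, and nothing else is beyond 38 mm.

jog_arm --pt "-1 0 0.5 0 0" --pt "-1 0 1 0 0" --pt "-1 0 1.5 0 0" --pt "-1 0 2 0 0" --pt "-1 0 2.4 0 0" --pt "-1 0 2.7 0 0" --pt "-1 0 2.8 0 0" --pt "-1 0 2.8 0 0"

```text
time: 3.77
position: [0.4624, 0.1571, 0.0104]
eef_rot: [-1.572, 0.0, -0.839]
contact_force: [0.7, 0.6, 0.7]
opening: -0.0
```

```bash
cat > look.py <<'E'
from h import *
from cell import env
import sys
n=sys.argv[1]
s=env.state(); print(s["position"].round(4),s["eef_rot"].round(3),s["time"],s["contact_force"].round(1)); print("to t-25 n51 z11",delta(s,tn(-25,51,11),-48))
w,d=env.get_image("wrist"); sd,ds=env.get_image("side")
a=w[20:340,170:530]; b=cv2.resize(sd[190:320,245:375],(320,320),interpolation=cv2.INTER_CUBIC)
cv2.imwrite(f"pics/{n}.png",np.hstack([a,b])[:,:,::-1])
E
python3 look.py l3
```

```text
[0.4624 0.1571 0.0104] [-1.572  0.    -0.839] 3.7667 [0.7 0.6 0.7]
to t-25 n51 z11 (array([ 0.08, -0.06, -0.08]), np.float64(-0.05))
```

View pics/l3.png

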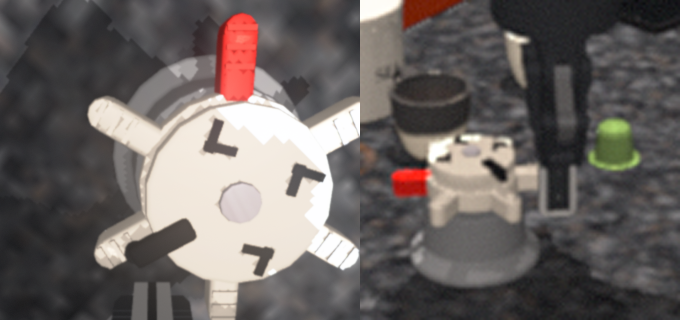

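jog_arm --pt "-1 0.3 0 0 0" --pt "-1 0.6 0 0 0" --pt "-1 0.9 0 0 0" --pt "-1 1.1 0 0 0" --pt "-1 1.3 0 0 0" --pt "-1 1.5 0 0 0" --pt "-1 1.7 0 0 0" --pt "-1 1.9 0 0 0" --pt "-1 2.1 0 0 0" --pt "-1 2.3 0 0 0" --pt "-1 2.5 0 0 0" --pt "-1 2.5 0 0 0"

```text
time: 4.87
position: [0.4798, 0.1379, 0.0107]
eef_rot: [-1.571, -0.001, -0.839]
contact_force: [-1.4, 0.4, 0.2]
opening: 0.0
```

```bash
python3 look.py l4
```

```text
[0.4798 0.1379 0.0107] [-1.571e+00 -1.000e-03 -8.390e-01] 4.8667 [-1.4  0.4  0.2]
to t-25 n51 z11 (array([-2.51, -0.03, -0.09]), np.float64(-0.08))
```

View pics/l4.png

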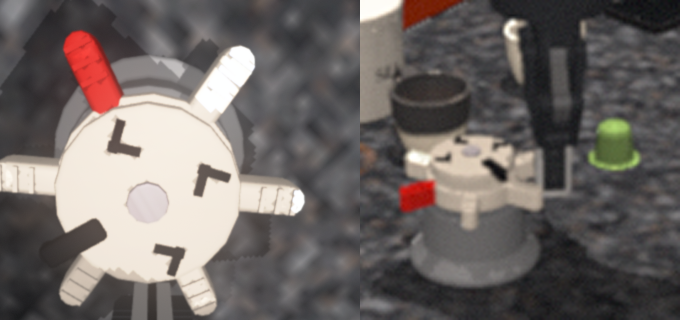

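jog_arm --pt "-1 0.2 0 0 0" --pt "-1 0.4 0 0 0" --pt "-1 0.6 0 0 0" --pt "-1 0.8 0 0 0" --pt "-1 1.0 0 0 0" --pt "-1 1.2 0 0 0" --pt "-1 1.4 0 0 0" --pt "-1 1.4 0 0 0"

```text
time: 5.63
position: [0.4896, 0.1278, 0.011]
eef_rot: [-1.57, -0.001, -0.839]
contact_force: [-0.4, 0.1, -0.2]
opening: -0.002
```

```bash
python3 look.py l5
```

```text
[0.4896 0.1278 0.011 ] [-1.57e+00 -1.00e-03 -8.39e-01] 5.6333 [-0.4  0.1 -0.2]
to t-25 n51 z11 (array([-3.91,  0.  , -0.14]), np.float64(-0.07))
```

View pics/l5.png

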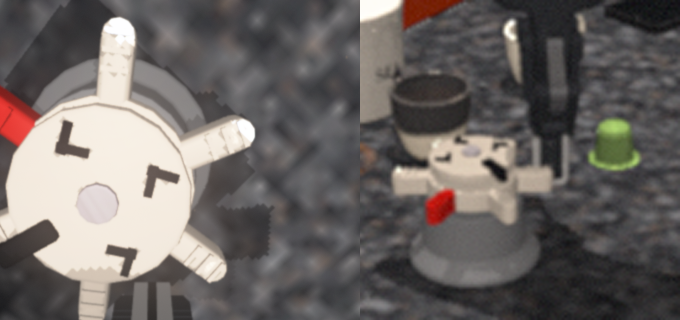

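jog_arm --pt "-1 0.3 0 0 0" --pt "-1 0.6 0 0 0" --pt "-1 0.6 0 -1 0" --pt "-1 0.6 0 -2 0" --pt "-1 0.6 0 -2.8 0" --pt "-1 -0.5 0 -2.8 0" --pt "-1 -2 0 -2.8 0" --pt "-1 -3.3 0 -2.8 0" --pt "-1 -3.9 0 -2.8 0" --pt "-1 -3.9 0 -2.8 0"

```text
time: 6.57
position: [0.4402, 0.1394, 0.0108]
eef_rot: [-1.572, 0.001, -0.836]
contact_force: [0.4, 0.2, 0.2]
opening: 0.001
```

```bash
python3 look.py l6
```

```text
[0.4402 0.1394 0.0108] [-1.572e+00  1.000e-03 -8.360e-01] 6.5667 [0.4 0.2 0.2]
to t-25 n51 z11 (array([ 0.26, -0.02,  2.75]), np.float64(0.07))
```

View pics/l6.png

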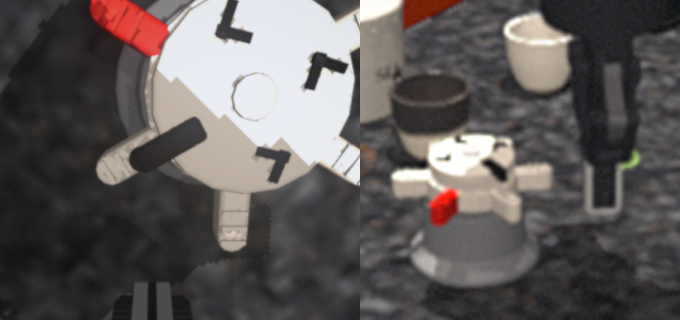

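The first click is clean: a white tooth sits under the pointer and red is one short. The finger is clear, so I'll repeat.

jog_arm --pt "-1 0 0 0.8 0" --pt "-1 0 0 1.6 0" --pt "-1 0 0 2.3 0" --pt "-1 0 0 2.7 0" --pt "-1 0 0 2.7 0" --pt "-1 0.3 0 2.7 0" --pt "-1 0.6 0 2.7 0" --pt "-1 0.8 0 2.7 0" --pt "-1 1.0 0 2.7 0" --pt "-1 1.2 0 2.7 0" --pt "-1 1.4 0 2.7 0" --pt "-1 1.6 0 2.7 0"

```text
time: 7.67
position: [0.4723, 0.1445, 0.0107]
eef_rot: [-1.571, 0.001, -0.838]
contact_force: [-2.2, 2.5, -0.1]
opening: -0.002
```

jog_arm --pt "-1 0.2 0 0 0" --pt "-1 0.4 0 0 0" --pt "-1 0.6 0 0 0" --pt "-1 0.8 0 0 0" --pt "-1 1.0 0 0 0" --pt "-1 1.2 0 0 0" --pt "-1 1.4 0 0 0" --pt "-1 1.6 0 0 0" --pt "-1 1.8 0 0 0" --pt "-1 2.0 0 0 0" --pt "-1 2.2 0 0 0" --pt "-1 2.2 0 0 0"

```text
time: 8.67
position: [0.4883, 0.1278, 0.0111]
eef_rot: [-1.57, -0.001, -0.839]
contact_force: [0.0, -0.2, 0.0]
opening: -0.002
```

```bash
python3 look.py l7
```

```text
[0.4883 0.1278 0.0111] [-1.57e+00 -1.00e-03 -8.39e-01] 8.6667 [ 0.  -0.2  0. ]
to t-25 n51 z11 (array([-3.83,  0.01, -0.05]), np.float64(-0.07))
```

View pics/l7.png

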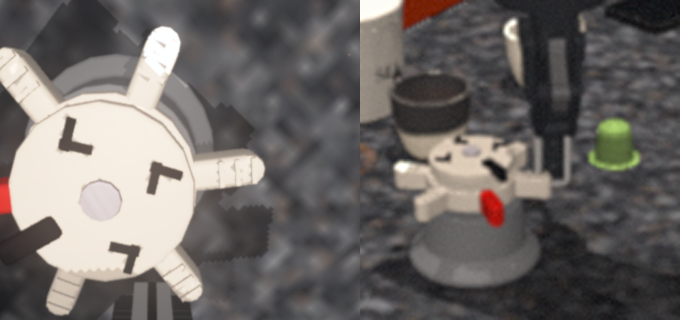

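jog_arm --pt "-1 0 0 0 0" --pt "-1 0 0 0 0"

```text
time: 8.93
position: [0.4882, 0.1277, 0.011]
eef_rot: [-1.571, -0.002, -0.839]
contact_force: [2.5, -3.0, -1.1]
opening: -0.002
```

```bash
python3 look.py l8
```

```text
[0.4882 0.1277 0.011 ] [-1.571 -0.002 -0.839] 8.9333 [ 2.5 -3.  -1.1]
to t-25 n51 z11 (array([-3.82, -0.  , -0.03]), np.float64(-0.07))
```

View pics/l8.png

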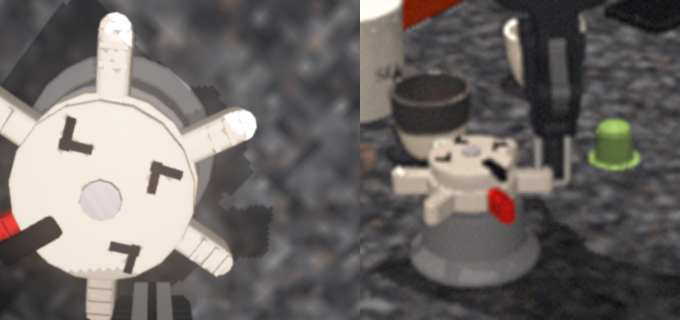

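The wheel was mid-snap. The following tooth now leans on the back of the finger just short of the click, pushing with about 4 N. I'll move the finger on forwards, away from it, and then outwards.

jog_arm --pt "-1 0.3 0 0 0" --pt "-1 0.6 0 0 0" --pt "-1 0.8 0 0 0" --pt "-1 0.8 0 0 0" --pt "-1 0.8 0 -1 0" --pt "-1 0.8 0 -2 0" --pt "-1 0.8 0 -3 0" --pt "-1 0.8 -2 -3.5 0" --pt "-1 0.8 -5 -4 0" --pt "-1 0.8 -8 -4 0" --pt "-1 0.8 -11 -4 0" --pt "-1 0.8 -11 -4 0"

```text
time: 10.03
position: [0.4655, 0.0951, 0.1264]
eef_rot: [-1.564, -0.006, -0.839]
contact_force: [0.5, -0.1, 0.4]
opening: -0.002
```

Run:
```python
from h import *
from cell import env
s=env.state(); print(s["position"].round(3),s["time"],s["contact_force"].round(1))
m=env.camera_model("wrist"); w,_=env.get_image("wrist"); cv2.imwrite("pics/w9.png",w[:,:,::-1])
y,x=np.nonzero(red(w)); print(len(x))
mt=env.camera_model("top"); tp,_=env.get_image("top"); cv2.imwrite("pics/top9.png",tp[:,:,::-1])
t0=cv2.imread("pics/top0.png")[:,:,::-1]
for im in (t0,tp):
    M=red(np.ascontiguousarray(im))[225:275,400:450]; y,x=np.nonzero(M); print("blue red",len(x),x.mean()+400,y.mean()+225)
a=tp[180:330,190:460]; cv2.imwrite("pics/t9c.png",cv2.resize(a,(756,420),interpolation=cv2.INTER_CUBIC)[:,:,::-1])
```

```text
[0.466 0.095 0.126] 10.0333 [ 0.5 -0.1  0.4]
411
blue red 52 410.9807692307692 240.03846153846155
blue red 53 411.0566037735849 240.0566037735849
```

View pics/w9.png

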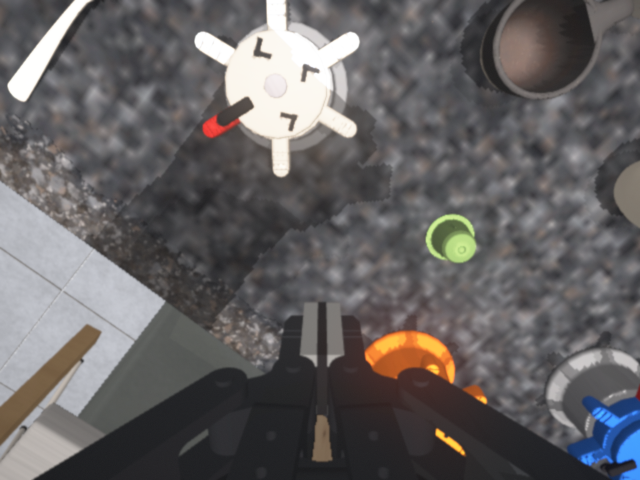

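View pics/t9c.png

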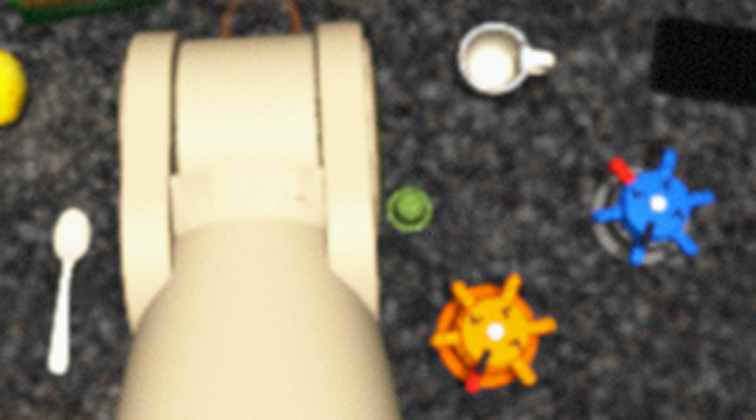

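The red tooth is under the pointer at wrist pixel (210,127), and the blue counter is unchanged. I'll check the angle numerically, then hand in.

Run:
```python
from h import *
from cell import env
m=env.camera_model("wrist"); w,_=env.get_image("wrist")
y,x=np.nonzero(red(w)[90:150,180:260]); p=ray(m,(x.mean()+180,y.mean()+90),.057)
d=p[:2]-C; print(np.hypot(*d),np.degrees(np.arctan2(d[1],d[0])),"expected 162-163")
print(env.sign_off())
```

```text
0.04254972782102216 161.6968969670962 expected 162-163
the job is handed in; nothing more can be done
None
```

The white counter is back at zero: I flicked its wheel forwards two clicks, one at a time, and the red tooth now stands under the black pointer. I handed the job in at about 10 s with the arm raised clear of everything.

- **Red tooth:** it measured 161.7° about the wheel axis, against 162–163° for the tooth that was under the pointer at the start. It did not go past.
- **Other things:** the red tooth on the blue counter is unchanged (within 0.1 px in the top view). In the last pictures nothing else looked moved, but I didn't measure that. The arm hid the black cup from the top camera, though the wrist camera saw it standing.
- **Forces:** the highest force read at the end of any move was about 4 N.
- **A disagreement:** both cameras showed the shut fingertips about 35 mm above the reported TCP. I lowered the hand by that much, to a reported height of 11 mm, so the fingers met the wheel.
- **Second click:** the following tooth leaned briefly on the back of the finger, just short of the click. Moving the finger on forwards and away let it settle.

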